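Stack the carry tote on the vial tote

ROBOT

A 6-joint arm with a two-finger parallel gripper is mounted at the origin on the work surface. World frame = base frame: x ahead of the robot, y to its left, z up, the work surface at z = 0. Lengths are in m, angles in rad, forces in N, time in s.
With the tool pointing down it reaches from about 0.375 to 0.975 m from the base axis. Payload 3.8 kg.
Tool frame: the origin (TCP) lies midway between the tips of the shut fingers; the grasp point (between the pads) lies 19 mm behind it; z points along the fingers, y is the line along which they close (so a half turn about z gives the same grasp; the last joint's range is limited). The gripper opens to 88 mm and grips with 3 to 60 N. Pads are 18 mm wide; open, the fingers measure 123 mm over their backs; the gripper's body (75 mm by 187 mm) begins 45 mm behind the grasp point.
Start: joints at [1.203, 0.264, 1.604, -0, 1.274, -0.037], TCP at [0.219, 0.638, 0.239] pointing down, gripper open.
Joint ranges: [-2.63, 2.63], [-0.94, 2.18], [0.31, 2.57], [-1.31, 4.45], [0, 2.66], [-2.55, 2.55]. Speed limits (rad/s): [2.57, 2.57, 3.14, 3.14, 3.14, 3.14].

INTERFACE

Orientations are given as a rotation vector (axis times angle).
In Python, from cell import manip, inverse_kinematics, cams, order gives the robot as it stands. Calls block until the motion is done:
- manip.move_pose(position, orientation): joint-space move of the TCP to a pose.
- manip.move_linear(position, rate=0.15, rot=None): straight line of the TCP; rot=None keeps the orientation; rate is the mean speed in m/s.
- manip.set_joints(angles): joint-space move.
- manip.set_gripper(opening, force=None): finger opening in m; force is the grip in N (None keeps the last); returns when the fingers have stopped.
- manip.dwell(seconds).
- inverse_kinematics(position, orientation): joint angles nearest the present ones, or None.
- manip.state(): the state.
- cams.capture(name): name is "side" or "top"; returns a dict with "image" (480x640x3 uint8, blue, green, red), "z_map" (480x640 float32, m along the optical axis (not along the pixel's ray), 0 where there is no reading), "intrinsics" (3x3 intrinsics, pixels), "position" and "orientation" of the camera in the world. Camera axes: x right, y down, z forward; pixel columns grow to the right and rows downward; lengths in m; the calibration is good to about 2 mm. A picture is of the moment at which its call begins.
A pose or a line that the arm cannot do raises manip.IKError and nothing moves.
- order.close_job(): hands the job in; it is judged then, once.
The state is a dict: "clock": time; "joint_pos": joint angles; "joint_velocities": joint speeds; "tau": joint torques, N m; "tool_pos": TCP position; "tcp_rot": TCP orientation; "contact_force": force on the tool from outside, world axes, zero at the start; "moment": the same for the moment, N m; "gripper_width": finger opening in m; "grasp_force": force on a finger pad.
Only numpy, scipy, OpenCV 4.12 (cv2) and the standard library are available. Lean on these libraries where they do the work, as an engineer would, in place of code of your own. Each camera call takes 0.05 s, during which the arm holds its last target. There are 200 camera calls.

TASK

The tote full of vials needs covering for the queue: lift the tote with the dark centre post, turn it so that its blue end lies over the vial tote's grey end (blue ends opposed, half a turn from nesting), and stack it squarely on top of the tote that holds the vials, riding on the rim clear of the vials. Set it down rather than drop it, and leave the vial tote about where it stands and the empty tote and the two bottles undisturbed.

Things in the scene. Friction and masses are not known exactly. Their poses are not given: they have to be found in the camera images.
- carry_tote: Tote to move, 0.3 kg: light grey stack-and-nest shell, one blue end wall, dark centre post. Foot 144 x 84 mm, rim 182 x 122 over the lips, 75 high, sides flare 10 deg. Two feet on each long side at x = +48 and -18 mm, out to y = +-64, undersides 6 mm up. Origin: centre of underside; x lengthwise towards the blue end, z up. Starts with its blue end within 60 deg of the vial tote's direction.
- carry_post (a point): Centre of the carry tote's post top, 120 mm above its underside on the origin's axis (45 mm above the rim). The post is 30 x 30 mm, faces square to the tote's x and y; either pair of faces can be gripped.
- carry_blue_end (a point): Middle of the top of the carry tote's blue end wall: 85 mm along x from the tote's origin, 75 mm up.
- vial_tote: Tote to stack on, 0.5 kg, loose: same grey shell and sizes, blue end wall, no post, eight amber vials with silver caps inside (tops 50 mm up). Origin: centre of underside; x towards the blue end. Long walls have 24 mm wide notches at x = +48 and -18 mm, from the rim down to 25 mm height.
- vial_rim (a point): Centre of the vial tote's mouth at rim height, 75 mm above its underside. Blue ends together: an upper tote's feet drop into the notches and it sinks onto the vials. Blue ends opposed: the feet land on this rim and the upper underside sits 69 mm above the vial tote's underside, with about 8 mm play each way.
- empty_tote: Bystander: the same shell with nothing in it and no post, loose on the bench, turned any way. Origin: centre of the underside; x towards its blue end.
- solvent_bottle: Bystander: clear bottle with a blue cap, 72 mm across, 150 mm tall, loose, beyond the totes. Origin: centre of the underside.
- water_bottle: Bystander: clear bottle with a green cap, 62 mm across, 160 mm tall, loose, beyond the totes. Origin: centre of the underside.
Not all that is in view belongs to the job. Leave any orange look-alike of the carry_tote alone.

How it is judged:
By the outcome, as a careful person would: the job done as asked, in the order asked, and still so for the second after the job is handed in, with the robot touching nothing.
It also fails if it takes over 40 s, if anything falls off the work surface, if the arm or the gripper's body presses on something with over 40 N, if the wrist force passes 120 N, or if a joint passes its speed limit or range.

## Working session

There is one attempt and no reset: what is moved stays moved. The work goes in short steps, each a Python script; the robot and the scene stay as the last script left them, time stands still between calls to the robot, and variables do not carry over. Pictures are saved under pics/ and viewed, at most 10 in all, crops included, and the job is handed in when it is done.

```bash
mkdir -p pics; ls
cat > h.py <<'E'
import numpy as np, cv2
from scipy.spatial.transform import Rotation as R
from cell import manip, inverse_kinematics, cams, order
def cap(n, f=None):
    c=cams.capture(n)
    if f: cv2.imwrite(f,c["image"])
    z=c["z_map"]; K=np.array(c["intrinsics"]); v,u=np.mgrid[:480,:640]
    P=np.stack([(u-K[0,2])/K[0,0]*z,(v-K[1,2])/K[1,1]*z,z],-1)
    o=np.array(c["orientation"]); M=R.from_rotvec(o).as_matrix() if o.shape==(3,) else (R.from_quat(o).as_matrix() if o.shape==(4,) else o)
    W=P@M.T+np.array(c["position"]); W[z==0]=np.nan
    return c["image"],W,c
E
python3 - <<'E'
from h import *
for n in("top","side"):
    i,W,c=cap(n,f"pics/{n}0.png"); print(n,c["position"],c["orientation"],c["intrinsics"][0]); np.save(n+"W.npy",W)
    print(np.nanpercentile(W[...,2],[1,20,50,99]))
print(manip.state())
E
```

```text
pics
top [0.42956665 0.01589777 0.9033652 ] [-2.12805885  2.11430128 -0.17128323] [455.98071589   0.         323.67076949]
[-0.75630833 -0.00140048  0.00138398  0.08125215]
side [ 0.01498961 -0.5225902   0.81962738] [-2.19910343  0.88474993 -0.40249277] [560.13183058   0.         324.83854617]
[-7.51774335e-01 -2.53876112e-01 -4.23908470e-04  3.03469730e-01]
{'clock': 0.1, 'joint_pos': array([ 1.20309895e+00,  2.64678292e-01,  1.60520517e+00, -5.39702085e-05,
        1.27366960e+00, -3.68756325e-02]), 'joint_velocities': array([-1.12194364e-03, -2.48875311e-03, -2.21627127e-03,  4.47246945e-04,
        6.22026478e-05,  6.88892903e-04]), 'tau': array([ 9.51566144e-04, -5.03613424e+01, -3.58072650e+01,  7.32914940e-02,
        2.33462040e-02, -3.31689364e-05]), 'tool_pos': array([0.21903431, 0.63782079, 0.23752959]), 'tcp_rot': array([-5.17205797e-01, -3.09837640e+00,  3.03256411e-03]), 'contact_force': array([0.99739841, 0.07758558, 0.11025333]), 'moment': array([-0.06303768, -0.00862984, -0.03136946]), 'grasp_force': 0.0, 'gripper_width': 0.08831936449640489}
```

View pics/top0.png

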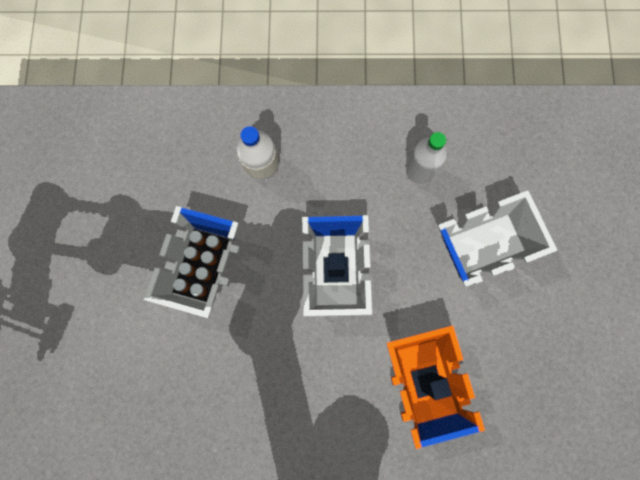

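View pics/side0.png

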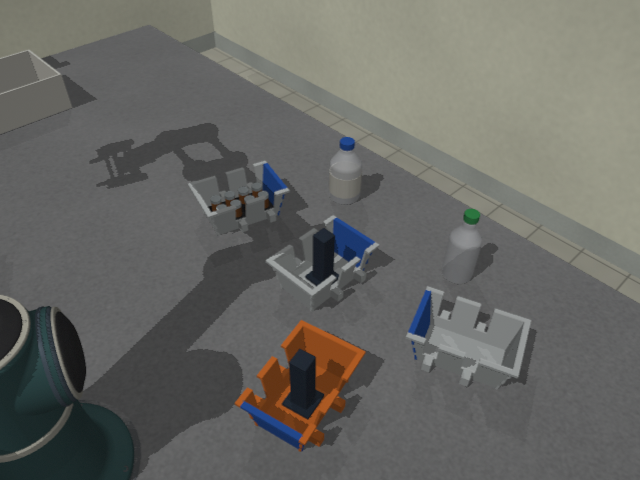

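The top view shows the carry tote at (337,265) with its blue end at row 225. The vial tote is at (195,262) with its blue end at (207,222), and the orange look-alike is at (435,385). The empty tote is at (497,238) and the bottles are at (255,150) and (430,150). The side view agrees with this.

```bash
cat >> h.py <<'E'
def tote(img,W,cx,cy,r=0.125,z0=0.066,z1=0.083):
    """rim rectangle of a tote near (cx,cy): centre, heading to blue, dims, median z"""
    m=(np.hypot(W[...,0]-cx,W[...,1]-cy)<r)&(W[...,2]>z0)&(W[...,2]<z1)
    p=W[m][:,:2]; (c,s,a)=cv2.minAreaRect((p*1000).astype(np.float32))
    b=img.astype(int); bl=m&(b[...,0]>b[...,2]+50)
    bc=W[bl][:,:2].mean(0); c=np.array(c)/1000
    B=cv2.boxPoints((c*1000,s,a)); e=[B[1]-B[0],B[2]-B[1]]; l=max(e,key=np.linalg.norm)
    l=l/np.linalg.norm(l); l=l*np.sign(l@(bc-c)) 
    return c,np.arctan2(l[1],l[0]),np.array(s),np.median(W[m][:,2]),bc,m.sum()
def post(W,cx,cy,r=0.05,z0=0.105,z1=0.135):
    m=(np.hypot(W[...,0]-cx,W[...,1]-cy)<r)&(W[...,2]>z0)&(W[...,2]<z1)
    p=W[m]; q=p[p[:,2]>np.median(p[:,2])-.006]
    return cv2.minAreaRect((q[:,:2]*1000).astype(np.float32)),np.median(q[:,2]),m.sum()
E
python3 - <<'E'
from h import *
for n in("top","side"):
    W=np.load(n+"W.npy"); im=cv2.imread(f"pics/{n}0.png")
    T=np.load("topW.npy")
    for k,(u,v) in dict(carry=(337,265),vial=(195,262),empty=(497,238)).items():
        p=np.nanmedian(T[v-3:v+4,u-3:u+4].reshape(-1,3),0)
        print(n,k,p.round(3),*[np.round(x,3) for x in tote(im,W,p[0],p[1])])
    p=T[265,337]; print("post",post(W,p[0],p[1]))
    for u,v in ((255,150),(430,150)): print(T[v,u].round(3))
E
```

```text
top carry [0.539 0.006 0.122] [0.547 0.008] 0.028 [182.897 122.401] 0.077 [0.631 0.01 ] 1792
top vial [0.558 0.283 0.02 ] [0.553 0.274] -0.264 [124.103 182.67 ] 0.076 [0.635 0.251] 1808
top empty [ 0.612 -0.314  0.006] [ 0.599 -0.288] 1.949 [122.537 184.227] 0.076 [ 0.567 -0.208] 1753
post (((546.4984741210938, 7.695058345794678), (28.57152557373047, 27.82664680480957), 0.1929466426372528), np.float64(0.12183677355092071), np.int64(305))
[0.749 0.155 0.122]
[ 0.744 -0.158  0.135]
side carry [0.539 0.006 0.122] [0.546 0.007] 0.027 [185.477 125.861] 0.075 [0.63  0.009] 1625
side vial [0.558 0.283 0.02 ] [0.553 0.274] -0.265 [128.91  184.917] 0.074 [0.633 0.251] 1089
side empty [ 0.612 -0.314  0.006] [ 0.599 -0.288] 1.945 [127.125 182.641] 0.075 [ 0.568 -0.209] 1917
post (((545.8130493164062, 6.373996734619141), (30.047454833984375, 31.892139434814453), 89.24986267089844), np.float64(0.11962968465220802), np.int64(303))
[0.749 0.155 0.122]
[ 0.744 -0.158  0.135]
```

```bash
cat >> h.py <<'E'
def down(psi): return (R.from_euler('z',psi)*R.from_euler('x',np.pi)).as_rotvec()
E
python3 - <<'E'
from h import *
c=np.array([.5463,.0072]); psi=.028
q=inverse_kinematics([*c,.2],down(psi)); print(q)
manip.move_pose([*c,.2],down(psi)); print(manip.state()["joint_pos"].round(2),manip.state()["tool_pos"])
manip.move_linear([*c,.084],.12)
manip.set_gripper(0.02,30); s=manip.state(); print(s["gripper_width"],s["grasp_force"],s["contact_force"],s["clock"])
manip.move_linear([*c,.23],.1)
s=manip.state(); print(s["gripper_width"],s["grasp_force"],s["contact_force"],s["tool_pos"],s["clock"])
im,W,_=cap("side","pics/side1.png")
E
```

```text
[-0.03241238  0.04943309  1.92351872  0.          1.16864084  1.51038395]
[-0.03  0.05  1.92  0.    1.17  1.51] [0.54644589 0.00785214 0.20010139]
0.029462971656320523 29.999669082462788 [ 0.08558395 -0.51085657  0.26096385] 4.65
0.029808201859724867 29.999296464957297 [-0.06104891 -0.27041613 -3.7603023 ] [0.54574479 0.00722796 0.22902601] 6.2583
```

View pics/side1.png

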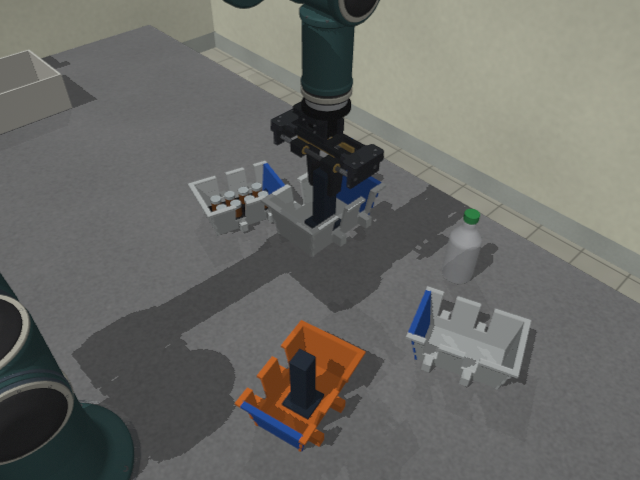

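The picture shows the tote lifted level around (325,210), with the post gripped. Next I turn it and carry it over.

Run:
```python
from h import *
a=np.array([.5457,.0072]); b=np.array([.553,.274]); p0=.028; p1=-.265+np.pi
for f in (.33,.67,1.):
    manip.move_linear([*(a+f*(b-a)),.235],.05,rot=down(p0+f*(p1-p0)))
manip.dwell(.2)
s=manip.state(); print(s["gripper_width"],s["contact_force"],s["tool_pos"],s["joint_pos"].round(2),s["clock"])
for n in("top","side"):
    im,W,_=cap(n,f"pics/{n}2.png")
    for nm,z in(("carry",(.205,.24)),("vial",(.066,.083))):
        try: print(n,nm,*[np.round(x,3) for x in tote(im,W,*b,.13,*z)])
        except Exception as e: print(n,nm,e)
```

```text
0.02953875323045323 [-0.11102063  1.04073716 -3.64853644] [0.5530209  0.27385462 0.23503568] [ 0.42  0.16  1.74 -0.    1.25 -0.89] 12.3
top carry [0.552 0.274] 2.874 [123.616 182.661] 0.227 [0.471 0.296] 2367
top vial [0.543 0.237] -0.266 [ 47.775 182.613] 0.077 [0.626 0.219] 716
side carry [0.551 0.276] 2.875 [130.891 183.463] 0.223 [0.467 0.295] 1820
side vial [0.552 0.274] -0.264 [128.329 184.217] 0.074 [0.635 0.251] 1007
```

View pics/side2.png

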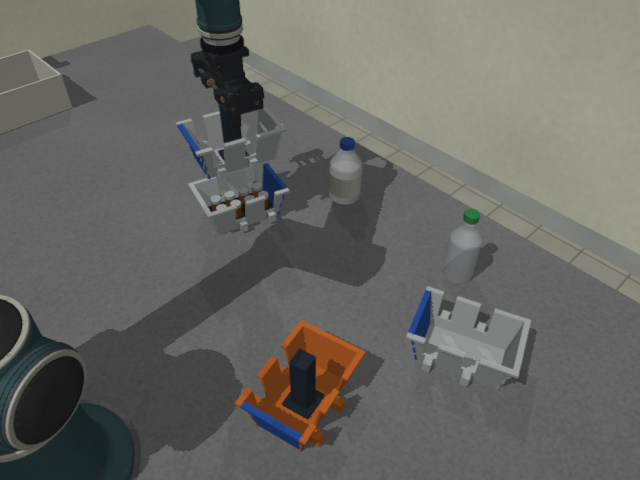

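The carry tote hangs squarely over the vial tote, with its blue end at (192,148) opposite the vial blue end at (275,180). Both cameras agree within 2 mm, so I lower it until it touches.

Run:
```python
from h import *
b=np.array([.5535,.2735]); 
manip.move_linear([*b,.160],.05); manip.dwell(.2)
f0=manip.state()["contact_force"][2]; z=.160
while z>.147:
    z-=.001; manip.move_linear([*b,z],.02); s=manip.state(); f=s["contact_force"][2]
    print(round(z,4),round(f,2),s["tool_pos"][2].round(4))
    if f-f0>2.5: break
print(f0,s["clock"])
for n in("top","side"):
    im,W,_=cap(n,f"pics/{n}3.png")
    for nm,zz in(("carry",(.133,.155)),("vial",(.066,.083))):
        try: print(n,nm,*[np.round(x,3) for x in tote(im,W,.553,.274,.13,*zz)])
        except Exception as e: print(n,nm,e)
```

```text
0.159 -3.67 0.1589
0.158 -3.29 0.1578
0.157 -4.05 0.1569
0.156 -3.76 0.1559
0.155 -3.06 0.1549
0.154 -3.94 0.1539
0.153 -3.0 0.1533
0.152 3.86 0.1531
-2.944970474015074 16.25
top carry [0.553 0.274] 2.88 [123.3  182.75] 0.145 [0.469 0.29 ] 1469
top vial [0.553 0.273] -0.263 [125.998 182.338] 0.076 [0.623 0.207] 1769
side carry [0.552 0.274] 2.866 [128.793 184.384] 0.143 [0.468 0.295] 1082
side vial [0.552 0.272] -0.27 [128.6   184.347] 0.075 [0.608 0.222] 1354
```

View pics/side3.png

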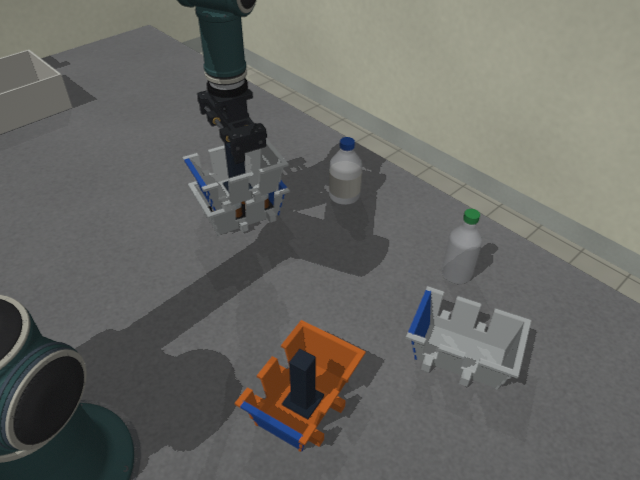

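The tote is seated at (235,185) at the expected height: contact came at TCP 0.153 and the rim reads 0.144. I'll release and retreat.

Run:
```python
from h import *
manip.set_gripper(0.06); manip.dwell(.2)
manip.move_linear([.5535,.2735,.28],.08)
manip.move_linear([.45,.45,.32],.15); manip.dwell(.3)
for n in("top","side"):
    im,W,_=cap(n,f"pics/{n}4.png")
    for nm,c,zz in(("carry",(.553,.274),(.133,.155)),("vial",(.553,.274),(.066,.083)),("empty",(.599,-.288),(.066,.083))):
        try: print(n,nm,*[np.round(x,3) for x in tote(im,W,*c,.13,*zz)])
        except Exception as e: print(n,nm,e)
    print(post(W,.553,.274,.05,.175,.2))
s=manip.state(); print(s["clock"],s["contact_force"])
```

```text
top carry [0.553 0.274] 2.875 [123.899 182.827] 0.146 [0.471 0.296] 2321
top vial [0.553 0.273] -0.262 [125.843 182.441] 0.076 [0.623 0.206] 2960
top empty [ 0.599 -0.288] 1.948 [122.723 184.603] 0.076 [ 0.566 -0.208] 1848
(((552.4727172851562, 273.4615173339844), (30.26085662841797, 30.154306411743164), 74.78304290771484), np.float64(0.19078785833701772), np.int64(406))
side carry [0.552 0.275] 2.877 [129.592 184.384] 0.144 [0.468 0.295] 1331
side vial [0.551 0.271] -0.26 [129.453 182.667] 0.075 [0.612 0.221] 1338
side empty [ 0.599 -0.288] 1.952 [127.025 182.794] 0.075 [ 0.567 -0.209] 1990
(((550.7288818359375, 273.1635437011719), (38.944332122802734, 30.228116989135742), 75.53802490234375), np.float64(0.18892932190264455), np.int64(225))
20.85 [ 0.63213075  0.57157221 -0.2316295 ]
```

View pics/side4.png

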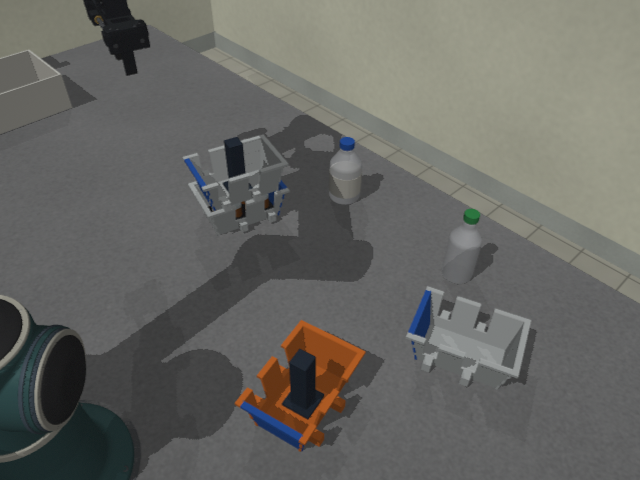

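The tote stands level and square at (237,185) with its post top at 0.189 m. The gripper is clear and nothing else has moved.

```bash
python3 -c "
from h import *
print(order.close_job())"
```

```text
the job is handed in; nothing more can be done
None
```

The post tote is stacked squarely on the vial tote with blue ends opposed, riding on the rim clear of the vials; nothing else was disturbed, and I handed the job in at about 21 s on the robot's clock.

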